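Nest the resin-mixing tubs

TASK

Clear away the three empty mixing tubs by nesting them, working down from the largest: set the blue medium tub upright inside the big grey one, let go, and then set the small orange one upright inside the blue one. Leave the big tub about where it stands, set each tub down on the floor of the larger one rather than dropping it, and leave the other things on the bench where they lie.

Things in the scene. Friction and masses are not known exactly. Their poses are not given: they have to be found in the camera images.
- tub_large_mid (a point): Big grey round plastic tub, open top, standing on the bench: 200 mm across the rim, 85 mm high. The point is on its axis half-way up (42.5 mm above its underside); z is its axis, up. Inside: floor 4 mm above the underside and 162 mm across, widening to 184 mm at the rim. Outermost of the nest, not to be lifted. About 0.18 kg.
- tub_medium_mid (a point): Blue round plastic tub, upright, empty, open top: 132 mm across the rim, 106 mm across the base, 88 mm high. The point is on its axis half-way up (44 mm above its underside); z is its axis, up. Its rim, 8 mm thick and 16 mm deep, can be pinched from above at any place; the wall below is 4 mm. Inside: 116 mm across at the rim, 98 mm at the floor, which is 4 mm above the underside. About 0.09 kg.
- tub_small_mid (a point): Small orange round plastic tub, upright, empty, open top: 64 mm across the rim, 52 mm across the base, 90 mm high. The point is on its axis half-way up (45 mm above its underside); z is its axis, up. Its rim, 8 mm thick and 16 mm deep, 48 mm across inside, can be pinched from above at any place; or grip the whole tub across. About 0.04 kg.
- tin: Closed filler tin with a red label, 92 mm across, 108 mm high, 0.7 kg. Origin: centre of its underside. Leave alone.
- heat_gun: Black heat gun lying on its side, about 215 mm long, 185 mm wide over its grip, 76 mm high. Origin: on the bench below the barrel, about half-way along; nozzle towards -x, grip towards +y. Leave alone.
- knife: Yellow utility knife lying flat, 185 mm long, 26 mm wide, 18 mm high; origin on the bench near its middle, blade towards -x. Leave alone.

How it is judged:
By the outcome, as a careful person would: the job done as asked, in the order asked, and still so for the second after the job is handed in, with the robot touching nothing.
It also fails if it takes over 61 s, if anything falls off the work surface, if the arm or the gripper's body presses on something with over 40 N, if the wrist force passes 120 N, or if a joint passes its speed limit or range.

ROBOT

A 6-joint arm with a two-finger parallel gripper is mounted at the origin on the work surface. World frame = base frame: x ahead of the robot, y to its left, z up, the work surface at z = 0. Lengths are in m, angles in rad, forces in N, time in s.
With the tool pointing down it reaches from about 0.275 to 1 m from the base axis. Payload 8.4 kg.
Tool frame: the origin (TCP) lies on the centre line of the jaws, within the pads' length; the fingertips stand 17 mm ahead of it and the grasp point (between the pads) lies 2 mm behind it (bot.tcp_to_tips is the y of the fingertips in the tool frame, in m); y points along the fingers, z is the direction in which the jaws open and shut, and the axes are right-handed (so a half turn about y gives the same grasp; the last joint's range is limited). The gripper opens to 85 mm and grips with 20 to 120 N. Pads are 22 mm wide; open, the fingers measure 114 mm over their backs; the gripper's body (76 mm by 85 mm) begins 54 mm behind the grasp point. The pads swing forward as they close: fully open they stand 13 mm farther back than shut.
Start: joints at [-1.122, 0.353, 1.633, -0, 1.155, -0.002], TCP at [0.272, -0.563, 0.248] pointing down, gripper open.
Joint ranges: [-2.63, 2.63], [-0.92, 2.1], [0.06, 2.66], [-1.3, 4.44], [0, 2.69], [-3.02, 3.02]. Speed limits (rad/s): [2.22, 2.22, 2.79, 3.14, 3.14, 3.14].

INTERFACE

Orientations are given as a unit quaternion [x, y, z, w].
In Python, from workcell import bot, hand, kinematics, get_obs, vision, hand_in gives the robot as it stands. The module is installed in compiled form; this text tells all that it offers. Calls block until the motion is done:
- bot.reach(position, orientation): joint-space move of the TCP to a pose.
- bot.servo_line(position, ori=None, velocity=0.15): straight line of the TCP; ori=None keeps the orientation; velocity is the mean speed in m/s.
- bot.goto_joints(angles): joint-space move.
- hand.move_gripper(opening, strength=None): finger opening in m; strength is the grip in N (None keeps the last); returns when the fingers have stopped.
- bot.dwell(seconds).
- kinematics.solve_ik(position, orientation): joint angles nearest the present ones, or None.
- get_obs(): the state.
- vision.read_camera(name): name is "scene" or "top" or "wrist"; returns a dict with "frame" (384x512x3 uint8, red, green, blue), "intrinsics" (3x3 intrinsics, pixels), "view" (4x4, takes a point from world to camera coordinates). Camera axes: x right, y down, z forward; pixel columns grow to the right and rows downward; lengths in m; the calibration is good to about 2 mm. A picture is of the moment at which its call begins. There is no depth.
A pose or a line that the arm cannot do raises bot.IKError and nothing moves.
- hand_in(): hands the job in, once; it reports no verdict.
The state is a dict: "time_s": time; "joint_pos": joint angles; "joint_vel": joint speeds; "joint_efforts": joint torques, N m; "position": TCP position; "orientation": TCP orientation; "wrist_force": force on the tool from outside, world axes, zero at the start; "ft_torque": the same for the moment, N m; "gripper_width": finger opening in m.
Only numpy, scipy, OpenCV 4.12 (cv2) and the standard library are available. Lean on these libraries where they do the work, as an engineer would, in place of code of your own. Each camera call takes 0.05 s, during which the arm holds its last target.

## Working session

There is one attempt and no reset: what is moved stays moved. The work goes in short steps, each a Python script; the robot and the scene stay as the last script left them, time stands still between calls to the robot, and variables do not carry over. Pictures are saved under pics/ and viewed, and the job is handed in when it is done.

```bash
mkdir -p pics; python3 - <<'E'
from workcell import bot,hand,kinematics,get_obs,vision
import cv2,numpy as np
for n in ["scene","top"]:
    c=vision.read_camera(n); np.savez(f"pics/{n}0.npz",**{k:c[k] for k in("frame","intrinsics","view")})
    cv2.imwrite(f"pics/{n}0.png",c["frame"][:,:,::-1])
    print(n,np.round(c["intrinsics"],1).tolist(),np.round(c["view"],3).tolist())
o=get_obs();print(o["time_s"],o["orientation"],o["gripper_width"],o["wrist_force"],bot.tcp_to_tips)
E
```

```text
scene [[388.1, 0.0, 251.5], [0.0, 388.1, 187.8], [0.0, 0.0, 1.0]] [[0.194, 0.981, -0.002, -0.067], [0.819, -0.163, -0.549, -0.414], [-0.539, 0.105, -0.836, 1.339], [0.0, 0.0, 0.0, 1.0]]
top [[380.8, 0.0, 255.6], [0.0, 380.8, 198.1], [0.0, 0.0, 1.0]] [[0.023, -1.0, -0.021, -0.023], [-0.995, -0.021, -0.095, 0.56], [0.094, 0.023, -0.995, 0.954], [0.0, 0.0, 0.0, 1.0]]
0.1 [-0.15814951  0.68963166 -0.6888051   0.15793807] 0.08529753950607567 [-0.63061728 -0.9829081  -0.3323362 ] 0.017
```

View pics/scene0.png

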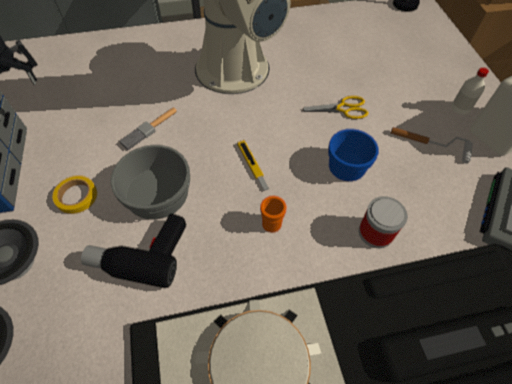

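View pics/top0.png

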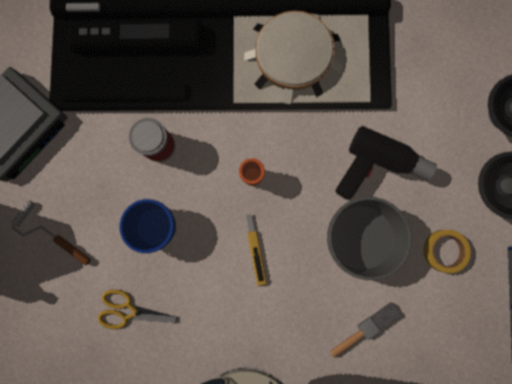

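The top view shows the grey tub at about (369,237), blue at (147,226) and orange at (252,171). The heat gun's grip lies close to the grey tub's rim. Next I measure the rims in both views.

```bash
cat > h.py <<'E'
import numpy as np,cv2
from scipy.optimize import least_squares
def cast(uv,K,V,z):
    uv=np.asarray(uv,float).reshape(-1,2)
    d=np.c_[uv,np.ones(len(uv))]@np.linalg.inv(K).T@V[:3,:3]
    C=-V[:3,:3].T@V[:3,3]
    return C+d*((z-C[2])/d[:,2])[:,None],C
def mask(f,n):
    h=cv2.cvtColor(f,cv2.COLOR_RGB2HSV)
    if n=="blue": m=cv2.inRange(h,(105,120,30),(130,255,255))
    if n=="orange": m=cv2.inRange(h,(3,150,60),(14,255,255))
    if n=="grey": m=cv2.inRange(h,(30,0,40),(140,90,190))
    k,l,s,_=cv2.connectedComponentsWithStats(m)
    return m,l,s
def fit(p,R,C):
    # drop points on the camera side (wall below rim), fit circle
    c=p[:,:2].mean(0)
    for _ in range(8):
        u=(c-C[:2])/np.linalg.norm(c-C[:2])
        q=p[((p[:,:2]-c)@u)>-0.1*R][:,:2]
        r=least_squares(lambda x:np.hypot(*(q-x[:2]).T)-x[2],[*c,R],loss='soft_l1',f_scale=.001).x
        r2=least_squares(lambda x:np.hypot(*(q-x[:2]).T)-R,c,loss='soft_l1',f_scale=.001).x
        c=r[:2]
    return r,r2
def tub(cam,name,R,z,near=None):
    m,l,s=mask(cam["frame"],name)
    if near is None: i=1+np.argmax(s[1:,4])
    else: i=l[near[1]-6:near[1]+6,near[0]-6:near[0]+6].max()
    b=(l==i).astype(np.uint8)
    cs,_=cv2.findContours(b,cv2.RETR_EXTERNAL,cv2.CHAIN_APPROX_NONE)
    k=max(cs,key=cv2.contourArea)
    p,C=cast(k,cam["intrinsics"],cam["view"],z)
    return fit(p,R,C),s[i],b
E
python3 - <<'E'
from h import *
for n in("top","scene"):
    c=dict(np.load(f"pics/{n}0.npz")); out=c["frame"][:,:,::-1].copy()
    for nm,R,z,near in(("blue",.066,.088,None),("orange",.032,.090,None),("grey",.100,.085,(369,237) if n=="top" else (155,170))):
        try:
            (r,r2),s,b=tub(c,nm,R,z,near); print(n,nm,np.round(r,4),np.round(r2,4),s); out[cv2.morphologyEx(b,cv2.MORPH_GRADIENT,np.ones((2,2),np.uint8))>0]=(0,255,0)
        except Exception as e: print(n,nm,e)
    cv2.imwrite(f"pics/{n}_m.png",out)
E
```

```text
top blue [0.4821 0.2516 0.0618] [0.4814 0.2464] [ 120  200   55   52 2239]
top orange [ 6.215e-01 -1.000e-04  2.830e-02] [ 6.169e-01 -5.000e-04] [240 159  25  26 500]
top grey [ 0.5021 -0.3263  0.1   ] [ 0.5021 -0.3263] [367 242   1   1   1]
scene blue [0.4822 0.2488 0.0626] [0.4858 0.2466] [ 329  130   49   51 1973]
scene orange [ 0.6191 -0.0018  0.0293] [ 0.6223 -0.0028] [261 196  26  36 724]
scene grey [ 0.467  -0.2871  0.0962] [ 0.4717 -0.286 ] [ 111  146   78   73 3251]
```

View pics/top_m.png

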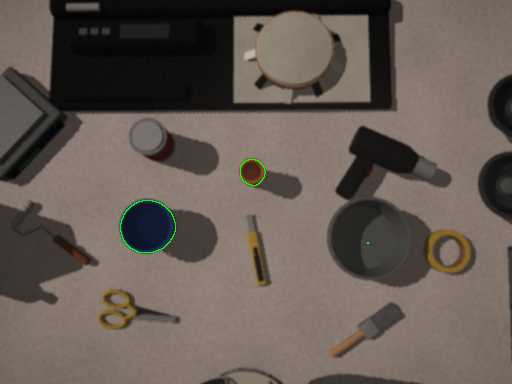

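View pics/scene_m.png

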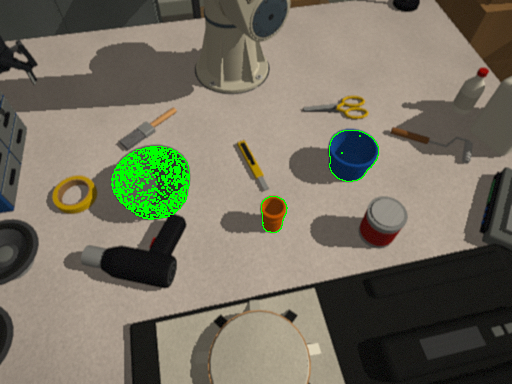

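Blue and orange agree between views within 3 mm. The radii read 3–4 mm small, which is pixel-edge bias. The grey mask is poor, so I'll segment that tub by chroma (a neutral tub on a warm bench).

```bash
python3 - <<'E'
from h import *
c=dict(np.load("pics/top0.npz"));f=c["frame"]
for x in range(318,422,4): print(x,f[237,x],end=' ')
print()
for n,near,box in(("top",(369,237),(315,185,425,290)),("scene",(150,180),(105,135,200,225))):
    c=dict(np.load(f"pics/{n}0.npz"));f=cv2.GaussianBlur(c["frame"],(3,3),0).astype(int)
    rb=(f[:,:,0]-f[:,:,2])/(f.sum(2)+1)
    m=((rb<0.035)&(f.sum(2)>90)).astype(np.uint8)
    z=np.zeros_like(m); z[box[1]:box[3],box[0]:box[2]]=1; m*=z
    m=cv2.morphologyEx(m,cv2.MORPH_OPEN,np.ones((5,5),np.uint8))
    k=max(cv2.findContours(m,0,cv2.CHAIN_APPROX_NONE)[0],key=cv2.contourArea)
    p,C=cast(k,c["intrinsics"],c["view"],.085)
    print(n,np.round(fit(p,.1,C)[0],4),np.round(fit(p,.1,C)[1],4),cv2.boundingRect(k))
    o=c["frame"][:,:,::-1].copy(); cv2.drawContours(o,[k],-1,(0,255,0),1); cv2.imwrite(f"pics/{n}_g.png",cv2.resize(o[box[1]-20:box[3]+20,box[0]-20:box[2]+20],None,fx=3,fy=3))
E
```

```text
318 [138 124 115] 322 [138 123 116] 326 [124 112 104] 330 [72 70 66] 334 [40 39 36] 338 [42 40 38] 342 [38 37 35] 346 [39 37 36] 350 [39 39 37] 354 [39 38 35] 358 [36 35 34] 362 [60 58 54] 366 [67 66 62] 370 [69 68 65] 374 [67 66 62] 378 [67 65 61] 382 [67 66 63] 386 [66 65 61] 390 [68 66 64] 394 [66 64 60] 398 [64 63 59] 402 [66 65 61] 406 [66 64 60] 410 [66 64 61] 414 [68 60 56] 418 [67 59 56] 
top [ 0.4599 -0.3024  0.0672] [ 0.4708 -0.257 ] (332, 210, 76, 68)
scene [ 0.4667 -0.2882  0.0941] [ 0.4738 -0.2861] (112, 147, 77, 70)
```

View pics/top_g.png

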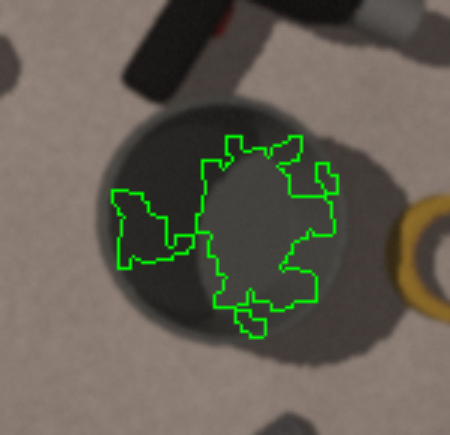

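View pics/scene_g.png

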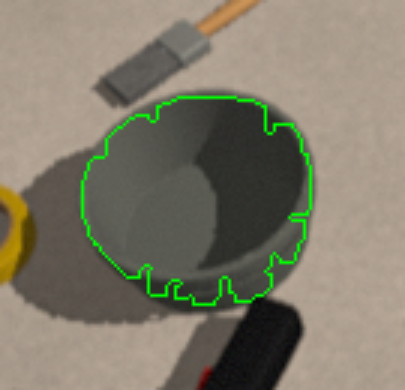

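```bash
python3 - <<'E'
from h import *
c=dict(np.load("pics/top0.npz"))
print(cast([[369,238.5],[327.3,238],[410.7,238],[369,197],[369,280]],c["intrinsics"],c["view"],.085)[0].round(4))
for n,box in(("top",(315,192,425,290)),("scene",(105,135,200,216))):
    c=dict(np.load(f"pics/{n}0.npz"));f=cv2.GaussianBlur(c["frame"],(5,5),0).astype(float)
    rb=(f[:,:,0]-.5*f[:,:,1]-.5*f[:,:,2])/(f.sum(2)+1)
    m=(rb<0.036).astype(np.uint8)
    z=np.zeros_like(m); z[box[1]:box[3],box[0]:box[2]]=1; m*=z
    m=cv2.morphologyEx(m,cv2.MORPH_OPEN,np.ones((7,7),np.uint8))
    k=max(cv2.findContours(m,0,cv2.CHAIN_APPROX_NONE)[0],key=cv2.contourArea)
    p,C=cast(k,c["intrinsics"],c["view"],.085)
    print(n,np.round(fit(p,.1,C)[0],4),np.round(fit(p,.1,C)[1],4),cv2.boundingRect(k))
    o=c["frame"][:,:,::-1].copy(); cv2.drawContours(o,[k],-1,(0,255,0),1); cv2.imwrite(f"pics/{n}_g2.png",cv2.resize(o[box[1]-20:box[3]+20,box[0]-20:box[2]+20],None,fx=3,fy=3))
E
```

```text
[[ 0.4636 -0.2843  0.085 ]
 [ 0.4625 -0.1853  0.085 ]
 [ 0.4671 -0.3828  0.085 ]
 [ 0.563  -0.2848  0.085 ]
 [ 0.3663 -0.2838  0.085 ]]
top [ 0.465  -0.2864  0.097 ] [ 0.4647 -0.2826] (328, 197, 84, 83)
scene [ 0.4657 -0.2875  0.099 ] [ 0.4669 -0.2872] (110, 145, 80, 71)
```

View pics/top_g2.png

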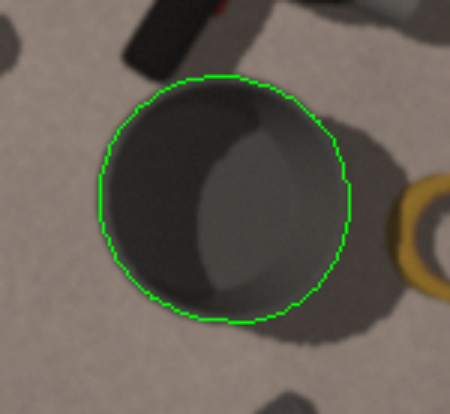

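View pics/scene_g2.png

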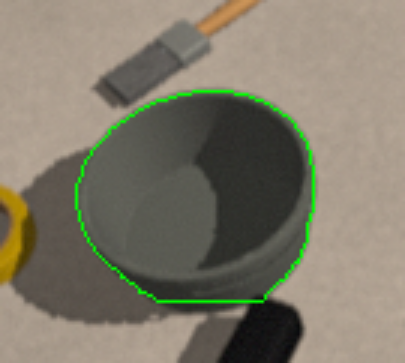

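Measured centres, with both views within 3 mm of each other:

| Tub | x (m) | y (m) |
|---|---|---|
| Grey | 0.465 | -0.286 |
| Blue | 0.482 | 0.250 |
| Orange | 0.620 | -0.001 |

I'll pinch the blue rim on its -y side, away from the tin.

```bash
cat > r.py <<'E'
from workcell import bot,hand,kinematics,get_obs,vision
import numpy as np,cv2
from scipy.spatial.transform import Rotation as Ro
def ori(az): # jaw dir z at azimuth az, y down
    z=np.array([np.cos(az),np.sin(az),0]);y=np.array([0,0,-1.]);return Ro.from_matrix(np.c_[np.cross(y,z),y,z]).as_quat()
def st(t=""):
    o=get_obs();print(t,round(o["time_s"],2),np.round(o["position"],4),"F",np.round(o["wrist_force"],2),"T",np.round(o["ft_torque"],2),"w",round(o["gripper_width"],4));return o
def shot(n,f):
    c=vision.read_camera(n);np.savez(f"pics/{f}.npz",**{k:c[k] for k in("frame","intrinsics","view")});cv2.imwrite(f"pics/{f}.png",c["frame"][:,:,::-1]);return c
E
python3 - <<'E'
from r import *
for az in(np.pi/2,-np.pi/2):
    for p in([.482,.188,.2],[.465,-.348,.2],[.465,-.224,.2],[.62,0,.2]):
        q=kinematics.solve_ik(p,ori(az));print(az,p,None if q is None else np.round(q,2))
E
```

```text
1.5707963267948966 [0.482, 0.188, 0.2] [ 0.37  0.24  1.91 -0.    0.99 -1.2 ]
1.5707963267948966 [0.465, -0.348, 0.2] [-0.65  0.34  1.78 -0.    1.03 -2.22]
1.5707963267948966 [0.465, -0.224, 0.2] [-0.45  0.24  1.91 -0.    0.99 -2.02]
1.5707963267948966 [0.62, 0, 0.2] [-0.    0.39  1.69 -0.    1.06 -1.57]
-1.5707963267948966 [0.482, 0.188, 0.2] [ 0.37  0.24  1.91 -0.    0.99  1.94]
-1.5707963267948966 [0.465, -0.348, 0.2] [-0.65  0.34  1.78 -0.    1.03  0.93]
-1.5707963267948966 [0.465, -0.224, 0.2] [-0.45  0.24  1.91 -0.    0.99  1.12]
-1.5707963267948966 [0.62, 0, 0.2] [-0.    0.39  1.69 -0.    1.06  1.57]
```

```bash
python3 - <<'E'
from r import *
hand.move_gripper(.032,40)
bot.reach([.482,.188,.17],ori(-np.pi/2)); st("above")
shot("wrist","w1")
E
```

```text
above 3.42 [0.4823 0.1876 0.1701] F [ 0.5   0.08 -0.24] T [0.03 0.04 0.03] w 0.0319
```

View pics/w1.png

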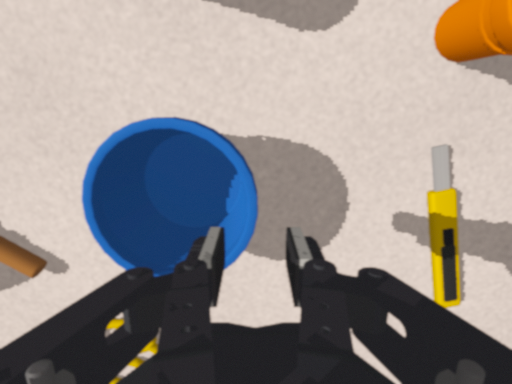

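The wrist view shows the blue rim centred near (170,195) with the fingers to its right. I'll cast its outline to z=0.088 as a third check.

```bash
python3 - <<'E'
from h import *
c=dict(np.load("pics/w1.npz"))
h=cv2.cvtColor(c["frame"],cv2.COLOR_RGB2HSV);m=cv2.inRange(h,(100,120,30),(130,255,255))
k=max(cv2.findContours(m,0,cv2.CHAIN_APPROX_NONE)[0],key=cv2.contourArea)[:,0]
k=k[k[:,1]<215]
p,C=cast(k,c["intrinsics"],c["view"],.088);print(C)
q=p[:,:2]
for _ in range(2):
    r=least_squares(lambda x:np.hypot(*(q-x[:2]).T)-x[2],[.48,.25,.066],loss='soft_l1',f_scale=.001).x
    e=np.hypot(*(q-r[:2]).T)-r[2];print(r.round(4),np.abs(e).mean().round(5))
    q=q[np.abs(e)<.002]
E
```

```text
[0.55085719 0.18717958 0.29507033]
[0.4819 0.2498 0.0642] 0.00035
[0.4819 0.2498 0.0642] 0.00035
```

Three views agree on (0.482, 0.250), so I'll grasp there and lift.

```bash
python3 - <<'E'
from r import *
bot.servo_line([.482,.188,.084]); st("down")
hand.move_gripper(.0,40); st("closed")
bot.servo_line([.482,.188,.11],velocity=.08); st("up")
bot.servo_line([.482,.188,.22]); st("up2")
shot("scene","s2"); shot("wrist","w2")
E
```

```text
down 4.19 [0.4824 0.188  0.0844] F [ 0.06 -0.    0.2 ] T [-0.01  0.    0.01] w 0.0319
closed 4.53 [0.4833 0.1885 0.0851] F [1.07 0.01 6.12] T [ 0.45 -0.21 -0.19] w 0.0075
up 5.01 [0.4819 0.1879 0.1102] F [-0.34 -0.17 -1.82] T [-0.01  0.02  0.01] w 0.0073
up2 5.89 [0.4814 0.1878 0.219 ] F [-0.15  0.06 -1.58] T [-0.05  0.02 -0.02] w 0.0072
```

View pics/s2.png

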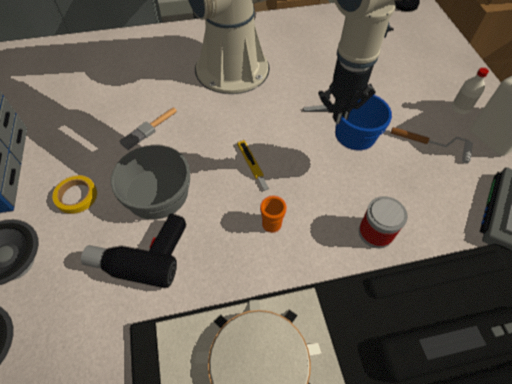

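View pics/w2.png

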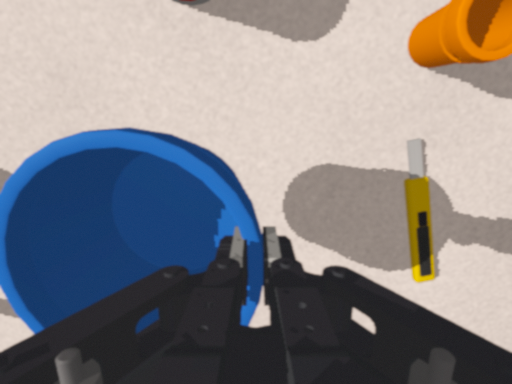

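Blue is held clear of the bench. I'll check its tilt by casting the rim outline in the wrist view onto the expected rim plane.

```bash
python3 - <<'E'
from h import *
c=dict(np.load("pics/w2.npz"))
h=cv2.cvtColor(c["frame"],cv2.COLOR_RGB2HSV);m=cv2.inRange(h,(100,120,30),(130,255,255))
o=c["frame"][:,:,::-1].copy()
k=max(cv2.findContours(m,0,cv2.CHAIN_APPROX_NONE)[0],key=cv2.contourArea)[:,0]
k=k[(k[:,1]<215)&(k[:,0]>2)&(k[:,0]<120)]
for z in(.223,.218,.213,.228):
    p,C=cast(k,c["intrinsics"],c["view"],z)
    q=p[:,:2]
    r=least_squares(lambda x:np.hypot(*(q-x[:2]).T)-x[2],[.48,.25,.066]).x
    e=np.hypot(*(q-r[:2]).T)-r[2];print(z,r.round(4),np.abs(e).mean().round(5))
# far-point check in the wrist, inner rim edge rows
c2=dict(np.load("pics/s2.npz"))
hs=cv2.cvtColor(c2["frame"],cv2.COLOR_RGB2HSV);m2=cv2.inRange(hs,(105,120,30),(130,255,255))
cv2.imwrite("pics/s2z.png",cv2.resize(c2["frame"][80:170,300:420,::-1],None,fx=5,fy=5,interpolation=cv2.INTER_CUBIC))
def proj(P,c):
    X=c["view"]@np.r_[P,1];u=c["intrinsics"]@X[:3];return (u[:2]/u[2]).round(1)
for nm,P in(("far rim +y",[.4814,.316,.223]),("+x rim",[.5474,.25,.223]),("base +x",[.5344,.25,.135]),("base+y",[.4814,.303,.135])): print(nm,"scene",proj(P,c2),"wrist",proj(P,c))
E
```

```text
0.223 [0.4786 0.2446 0.0636] 0.00012
0.218 [0.4756 0.247  0.0663] 0.00012
0.213 [0.4726 0.2494 0.0689] 0.00013
0.228 [0.4815 0.2422 0.061 ] 0.00011
far rim +y scene [392.3 106.7] wrist [-25.4 264.9]
+x rim scene [376.3 131.3] wrist [ 97.9 116.5]
base +x scene [364.9 151.2] wrist [165.4 132.9]
base+y scene [377.3 132.2] wrist [100.3 204.9]
```

View pics/s2z.png

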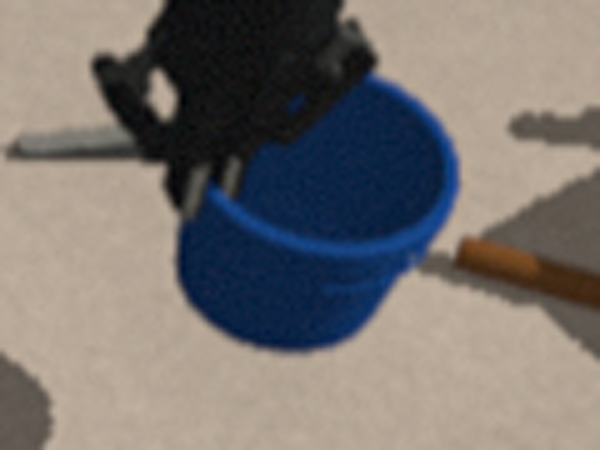

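The far rim may have sagged a few degrees. That's tolerable, since the floor contact will level it. I'll carry blue over to hover above grey and check it with the fixed cameras.

```bash
python3 - <<'E'
from r import *
from h import cast
bot.servo_line([.465,-.348,.22],velocity=.2); st("hover")
a=shot("scene","s3");t=shot("top","t3")
cv2.imwrite("pics/s3z.png",cv2.resize(a["frame"][80:240,70:270,::-1],None,fx=3.5,fy=3.5,interpolation=cv2.INTER_CUBIC))
cv2.imwrite("pics/t3z.png",cv2.resize(t["frame"][150:320,280:470,::-1],None,fx=3.5,fy=3.5,interpolation=cv2.INTER_CUBIC))
E
```

```text
hover 8.82 [ 0.4651 -0.3475  0.22  ] F [-0.3  -0.23 -1.05] T [-0.03 -0.03  0.05] w 0.0073
```

View pics/s3z.png

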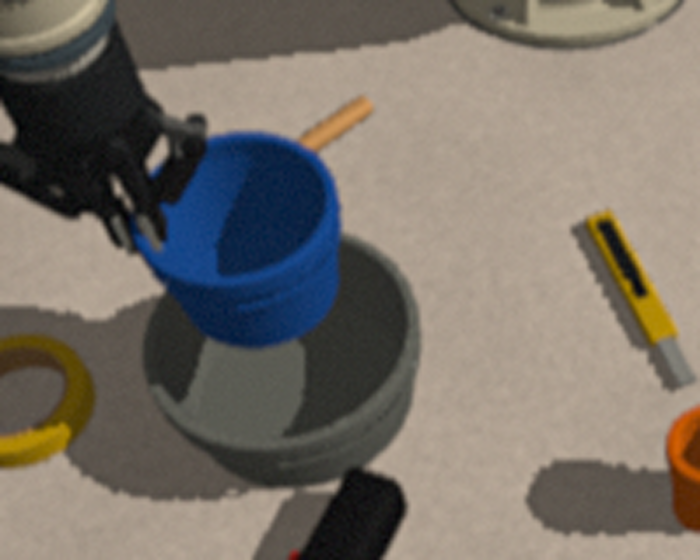

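View pics/t3z.png

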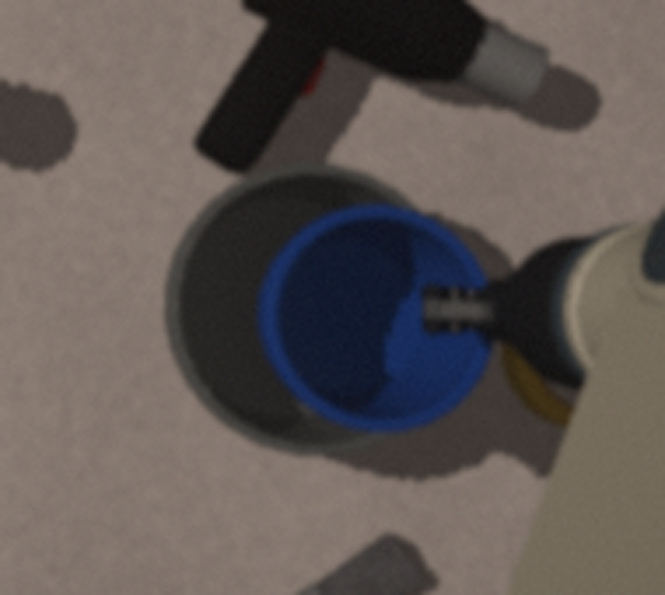

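In the top view the blue rim spans (260..490, 203..432) in the zoom, centred near full-frame pixel (387,241). I'll cast that.

```bash
python3 - <<'E'
from h import *
for n,z in(("t3",.223),("s3",.223)):
    c=dict(np.load(f"pics/{n}.npz"))
    h=cv2.cvtColor(c["frame"],cv2.COLOR_RGB2HSV);m=cv2.inRange(h,(105,120,30),(130,255,255))
    k=max(cv2.findContours(m,0,cv2.CHAIN_APPROX_NONE)[0],key=cv2.contourArea)
    k=k[:,0]
    for zz in (z,z-.006):
        p,C=cast(k,c["intrinsics"],c["view"],zz);
        if n=="t3": q=p[(p[:,1]>-.33)]
        else: q=p[(p[:,1]>-.30)&(p[:,0]<.49)]
        r=least_squares(lambda x:np.hypot(*(q[:,:2]-x[:2]).T)-x[2],[.46,-.286,.066],loss='soft_l1',f_scale=.001).x
        e=np.hypot(*(q[:,:2]-r[:2]).T)-r[2]
        print(n,zz,len(q),r.round(4),np.abs(e).mean().round(5),p[:,:2].min(0).round(3),p[:,:2].max(0).round(3))
E
```

```text
t3 0.223 171 [ 0.4619 -0.2786  0.063 ] 0.00575 [ 0.398 -0.346] [ 0.527 -0.214]
t3 0.217 166 [ 0.4618 -0.2804  0.0635] 0.00573 [ 0.397 -0.349] [ 0.527 -0.216]
s3 0.223 49 [ 0.4691 -0.2913  0.0696] 0.00089 [ 0.399 -0.352] [ 0.576 -0.222]
s3 0.217 50 [ 0.4649 -0.294   0.0719] 0.0009 [ 0.393 -0.354] [ 0.572 -0.222]
```

The blue centre is at about (0.463, -0.281) over grey, well within the base clearance of 28 mm. I'll shift 4 mm to +y to give the outer finger more room, then lower under force watch.

```bash
python3 - <<'E'
from r import *
bot.servo_line([.466,-.344,.125],velocity=.15)
bot.dwell(.3);b=st("pre")["wrist_force"]
z=.112
bot.servo_line([.466,-.344,z],velocity=.06)
while z>.0855:
    f=get_obs()["wrist_force"]-b
    if abs(f[2])>0.8: st(f"z{z:.4f}")
    if np.linalg.norm(f)>7: break
    z-=.0015; bot.servo_line([.466,-.344,z],velocity=.03)
st("end")
shot("scene","s4");shot("wrist","w4")
E
```

```text
pre 10.01 [ 0.4663 -0.3443  0.1257] F [ 0.22  0.15 -1.1 ] T [-0.03  0.02  0.03] w 0.0073
z0.1075 11.12 [ 0.466  -0.3439  0.1074] F [-0.29  0.36 -2.36] T [-0.07 -0.01 -0.02] w 0.0076
z0.0910 13.88 [ 0.4662 -0.3442  0.0912] F [ 0.82 -0.55  1.34] T [-0.09 -0.01 -0.03] w 0.0075
z0.0895 14.12 [ 0.4665 -0.3445  0.0899] F [ 1.1  -3.84  4.26] T [-0.22 -0.05  0.04] w 0.0074
z0.0880 14.38 [ 0.4666 -0.3447  0.0892] F [-1.1  -2.83 12.57] T [-0.01  0.27 -0.02] w 0.0071
end 14.38 [ 0.4666 -0.3447  0.0892] F [-1.1  -2.83 12.57] T [-0.01  0.27 -0.02] w 0.0071
```

View pics/s4.png

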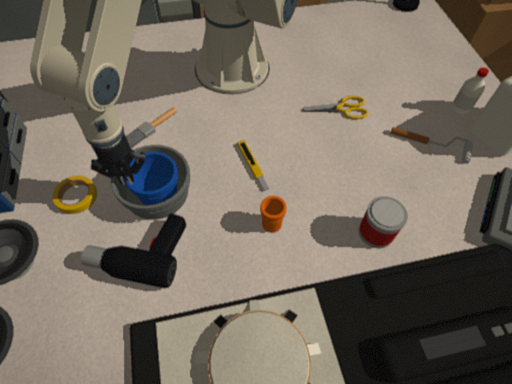

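View pics/w4.png

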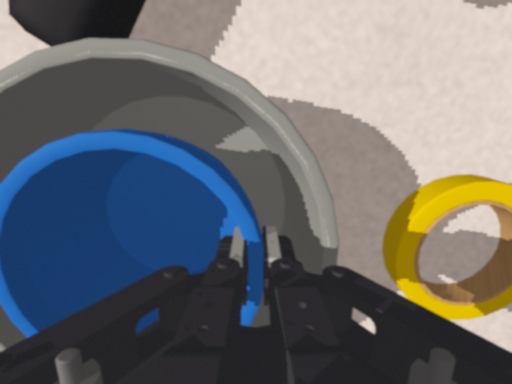

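Blue met the floor at the expected height (TCP 0.089 m), and the outer finger is clear of grey's wall. I'll release, rise and look.

```bash
python3 - <<'E'
from r import *
hand.move_gripper(.020); st("open")
bot.servo_line([.466,-.344,.13],velocity=.08); st("rise")
bot.servo_line([.466,-.344,.24],velocity=.25)
bot.reach([.620,-.001,.22],ori(-np.pi/2)); hand.move_gripper(.080); st("over orange")
shot("scene","s5");shot("top","t5");shot("wrist","w5")
from h import *
for n in("s5","t5"):
    c=dict(np.load(f"pics/{n}.npz"))
    (r,r2),s,b=tub(c,"blue",.066,.092);print(n,r.round(4),r2.round(4))
E
```

```text
open 14.76 [ 0.4655 -0.3435  0.0875] F [ 0.13 -0.17 -0.92] T [0.01 0.03 0.01] w 0.0201
rise 15.43 [ 0.466  -0.344   0.1302] F [ 0.54  0.08 -0.35] T [ 0.03 -0.03  0.06] w 0.0197
over orange 18.04 [ 0.62  -0.001  0.22 ] F [-0.74  0.47 -0.02] T [-0.04 -0.05 -0.04] w 0.0799
s5 [ 0.4619 -0.2843  0.0657] [ 0.4622 -0.2843]
t5 [ 0.462  -0.2849  0.0633] [ 0.4618 -0.2815]
```

View pics/t5.png

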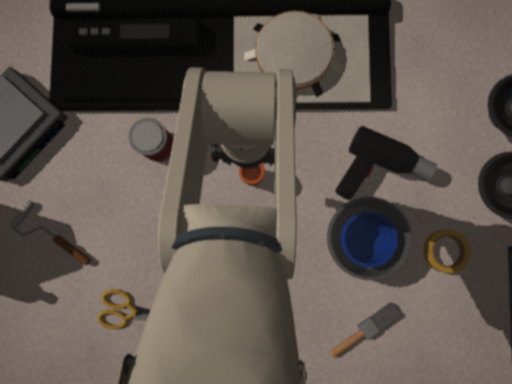

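View pics/s5.png

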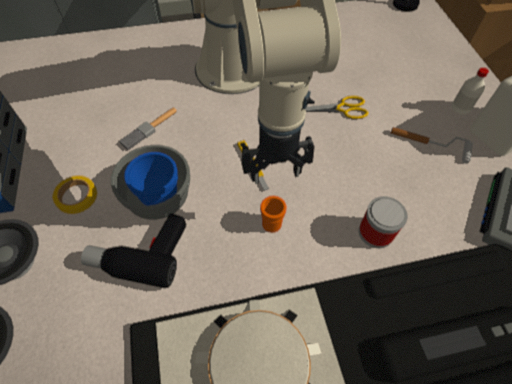

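View pics/w5.png

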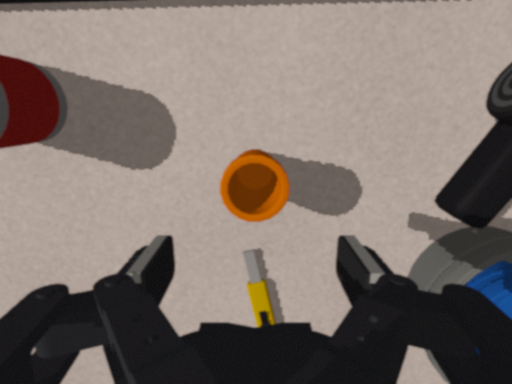

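Blue stands level in grey at (0.462, -0.285), with both views agreeing to under 1 mm. Orange at wrist pixel (255,186) lies midway between the jaws. I'll measure it, then grip it across.

```bash
python3 - <<'E'
from r import *
from h import cast,least_squares
c=dict(np.load("pics/w5.npz"))
h=cv2.cvtColor(c["frame"],cv2.COLOR_RGB2HSV);m=cv2.inRange(h,(8,170,150),(18,255,255))
k=max(cv2.findContours(m,0,cv2.CHAIN_APPROX_NONE)[0],key=cv2.contourArea)[:,0]
k=k[k[:,1]>186]
q=cast(k,c["intrinsics"],c["view"],.090)[0][:,:2]
r=least_squares(lambda x:np.hypot(*(q-x[:2]).T)-x[2],[.62,0,.032]).x;print(r.round(4))
if abs(r[0]-.62)<.006 and abs(r[1])<.006:
    x,y=(r[0]+.6203)/2,(r[1]-.001)/2
    bot.servo_line([x,y,.12],velocity=.15); bot.servo_line([x,y,.079],velocity=.08); st("down")
    hand.move_gripper(.03,30); st("closed")
    bot.servo_line([x,y,.11],velocity=.08); bot.servo_line([x,y,.235],velocity=.15); st("up")
    shot("scene","s6");shot("wrist","w6")
E
```

```text
[ 0.6207 -0.0008  0.0303]
down 19.67 [ 0.6204 -0.0009  0.0787] F [-0.7   0.16  0.37] T [-0.    0.01  0.01] w 0.0802
closed 19.97 [ 0.6212 -0.0008  0.0799] F [0.61 0.13 4.34] T [0.02 0.   0.  ] w 0.0635
up 21.49 [ 0.6198 -0.0009  0.2339] F [ 1.04  0.14 -0.58] T [-0.    0.01  0.04] w 0.0636
```

View pics/s6.png

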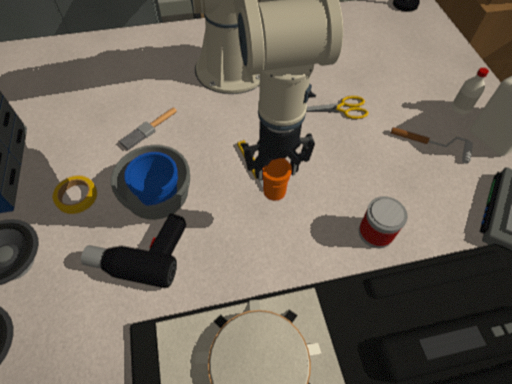

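View pics/w6.png

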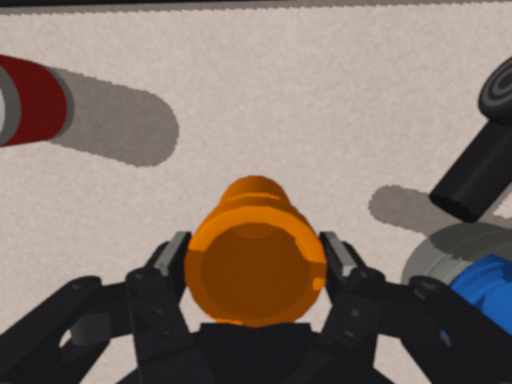

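Orange is held upright between the pads at 63.6 mm. Next I carry it over blue and lower it under force watch; contact is expected at TCP z of about 0.0875.

```bash
python3 - <<'E'
from r import *
X,Y=.462,-.2848
bot.servo_line([X,Y,.235],velocity=.18); st("hover")
shot("scene","s7");shot("top","t7")
bot.servo_line([X,Y,.185],velocity=.1); shot("wrist","w7"); shot("scene","s8")
E
```

```text
hover 23.55 [ 0.4623 -0.2843  0.235 ] F [ 0.29 -0.22 -1.01] T [ 0.06 -0.01  0.02] w 0.0638
```

View pics/s8.png

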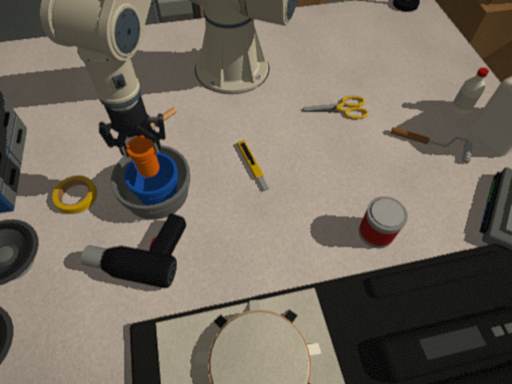

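View pics/w7.png

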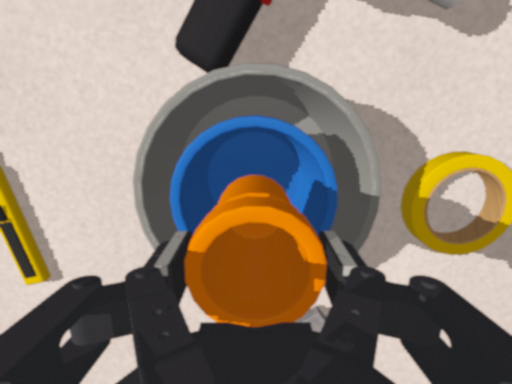

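Orange is laterally centred on blue at wrist column ~255, so I'm lowering it.

```bash
python3 - <<'E'
from r import *
X,Y=.462,-.2848
bot.servo_line([X,Y,.125],velocity=.1)
bot.dwell(.3);b=st("pre")["wrist_force"]
bot.servo_line([X,Y,.105],velocity=.06)
z=.105
while z>.0855:
    f=get_obs()["wrist_force"]-b
    if np.linalg.norm(f)>2.0: st(f"z{z:.4f}")
    if np.linalg.norm(f)>4.5: break
    z-=.0015; bot.servo_line([X,Y,z],velocity=.03)
st("end")
shot("scene","s9");shot("wrist","w9")
E
```

```text
pre 25.45 [ 0.4622 -0.285   0.1255] F [-0.25  0.31  0.55] T [ 0.04 -0.02  0.02] w 0.0636
z0.0870 28.93 [ 0.4623 -0.2849  0.0878] F [-1.91  2.17  8.45] T [0.27 0.28 0.03] w 0.0634
end 28.93 [ 0.4623 -0.2849  0.0878] F [-1.91  2.17  8.45] T [0.27 0.28 0.03] w 0.0634
```

View pics/w9.png

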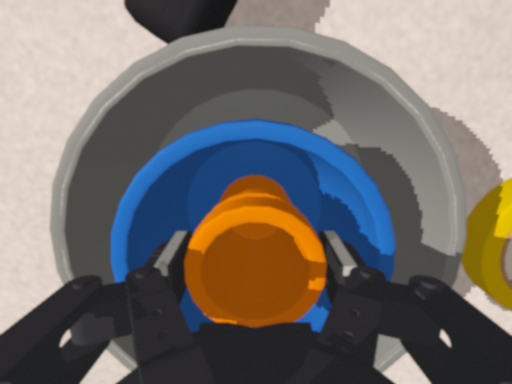

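Contact came at the expected height and the fingers are clear of blue's wall. I'll release with a small opening, rise, back off and check.

```bash
python3 - <<'E'
from r import *
X,Y=.462,-.2848
hand.move_gripper(.071); st("open")
bot.servo_line([X,Y,.14],velocity=.08); st("rise")
bot.servo_line([X,Y,.25],velocity=.2)
bot.reach([.40,.10,.30],ori(-np.pi/2)); bot.dwell(.3); st("away")
a=shot("scene","s10");t=shot("top","t10")
cv2.imwrite("pics/s10z.png",cv2.resize(a["frame"][120:240,80:230,::-1],None,fx=4,fy=4,interpolation=cv2.INTER_CUBIC))
from h import *
for n in("s10","t10"):
    c=dict(np.load(f"pics/{n}.npz"))
    for nm,R,z in(("blue",.066,.092),("orange",.032,.098)):
        (r,r2),s,b=tub(c,nm,R,z);print(n,nm,r.round(4),r2.round(4))
E
```

```text
open 29.27 [ 0.462  -0.2848  0.087 ] F [-0.4   0.19 -0.69] T [ 0.04 -0.07 -0.02] w 0.071
rise 30.09 [ 0.4617 -0.2847  0.1398] F [0.13 0.41 0.36] T [ 0.02 -0.02  0.04] w 0.0708
away 32.55 [0.4002 0.0996 0.2999] F [ 0.82 -0.59  0.34] T [-0.03  0.05 -0.06] w 0.0707
s10 blue [ 0.4619 -0.2844  0.0656] [ 0.4624 -0.2843]
s10 orange [ 0.4622 -0.2848  0.0311] [ 0.4632 -0.2845]
t10 blue [ 0.463  -0.284   0.0642] [ 0.463  -0.2818]
t10 orange [ 0.4627 -0.2833  0.0306] [ 0.4627 -0.2815]
```

View pics/s10z.png

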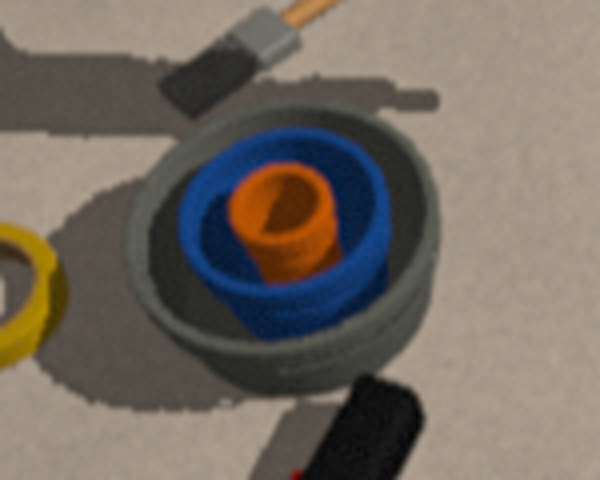

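View pics/t10.png

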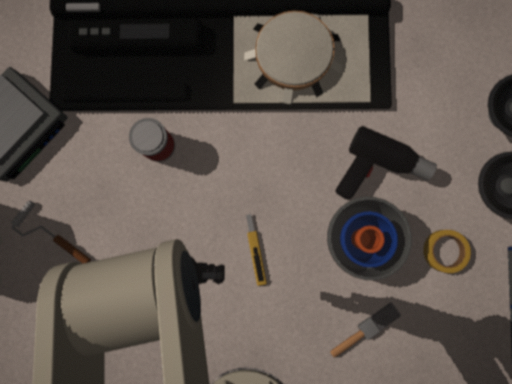

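All three tubs are nested, upright and concentric, and nothing else has moved. The robot is clear, so I'm handing in.

```bash
python3 -c "
from workcell import hand_in
print(hand_in())"
```

```text
the job is handed in; nothing more can be done
None
```

The three tubs are nested and the job is handed in, at about 33 s on the robot's clock. I pinched the blue tub by its rim, lowered it onto the grey tub's floor and released it. I then gripped the orange tub across and lowered it onto the blue tub's floor in the same way.

**Last checks:**
- **Contact:** both tubs touched down at the expected heights. The highest wrist force I read was about 13 N; the limit is 120 N.
- **Position:** in the final scene and top views, blue and orange are both centred at about (0.462, -0.284), within 2 mm of each other. The grey tub, measured at (0.465, -0.286) at the start, looks to be in the same place, though I did not re-measure it.
- **Other things:** the tin, heat gun and knife show no visible movement, judged by eye.

**Disagreements:**
- **Rim sizes:** the fitted rim radii mostly read 1–4 mm small, probably from pixel-edge blur.
- **Blue tub in transit:** the views disagreed by several millimetres on where it hung, which suggested a slight sag in the grip. It sat level after release.

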